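Seat a dowel pin in the inspection nest with sprung tongs

ROBOT

A 6-joint arm with a two-finger parallel gripper is mounted at the origin on the work surface. World frame = base frame: x ahead of the robot, y to its left, z up, the work surface at z = 0. Lengths are in m, angles in degrees, forces in N, time in s.
With the tool pointing down it reaches from about 0.35 to 0.8 m from the base axis. Payload 7.3 kg.
Tool frame: the origin (TCP) lies at the very end of the fingers, on their centre line; the grasp point (between the pads) lies 19 mm behind it; z points along the fingers, y is the line along which they close (so a half turn about z gives the same grasp; the last joint's range is limited). The gripper opens to 85 mm and grips with 20 to 120 N. Pads are 22 mm wide; open, the fingers measure 114 mm over their backs; the gripper's body (76 mm by 85 mm) begins 54 mm behind the grasp point. The pads swing forward as they close: fully open they stand 13 mm farther back than shut.
Start: joints at [64.229, 19.595, 87.324, -0, 73.075, -8.365], TCP at [0.157, 0.501, 0.231] pointing down, gripper open.
Joint ranges: [-145.02, 145.02], [-44.19, 115.74], [2.07, 154.8], [-57.11, 237.11], [16.16, 152.29], [-177.93, 177.93]. Speed limits (degrees/s): [147.25, 147.25, 180, 180, 180, 180].

INTERFACE

Orientations are given as a 3x3 rotation matrix whose columns are the frame's x, y, z axes.
In Python, from cell import get_state, get_image, finish_job gives the robot as it stands.
- The arm moves only by the tool jog_arm, never from a script. Its argument "moves" is a list of rows, each an object with "translation": the shift along the tool's x, y, z in cm, a list of three; "twist": the turn, a rotation vector about the tool's x, y, z in rad, a list of three; "fingers": the opening, from 0 (shut) to 1 (fully open). A call has 1 to 12 rows; each row is the pose to reach, as a shift and turn from the pose commanded when the call began, along the tool's axes at that moment; what a row does not reach only later rows make up. A row lasts 1/8 s, in which the tool goes at most 62.5 mm and 10.7 degrees, less where a joint would pass 70% of its speed; a pose out of reach is approached as far as the arm can. A call with a gripper value outside its range is refused whole. The fingers move at their own pace and stop on an object; "newtons" is the grip in N (left out, the last holds). Time passes only in rows, so rows that repeat a pose let the fingers close. It gives the time, the measured TCP pose, the force, the opening and the grip force at its end, in the units of the state.
- get_state(): the state, without advancing time (a new reading comes with each control period).
- get_image(name): name is "scene" or "top"; returns a dict with "img" (480x640x3 uint8, red, green, blue), "fov_y" (degrees; the focal length in pixels is half the picture's height over the tangent of half this angle, whatever the lens; pixels are square), "cx", "cy" (the principal point, pixels), "T" (4x4, takes a point from camera to world coordinates). Camera axes: x right, y down, z forward; pixel columns grow to the right and rows downward; lengths in m; the calibration is good to about 2 mm. A picture is of the moment at which its call begins. There is no depth.
- finish_job(): hands the job in; it is judged then, once.
The state is a dict: "t": time; "joints": joint angles; "joint_vel": joint speeds; "joint_torque": joint torques, N m; "ee_pos": TCP position; "ee_rot": TCP orientation; "ft_force": force on the tool from outside, world axes, zero at the start; "ft_torque": the same for the moment, N m; "width": opening from 0.0 (shut) to 1.0 (fully open); "gripper_force": force on a finger pad.
Only numpy, scipy, OpenCV 4.12 (cv2) and the standard library are available. Lean on these libraries where they do the work, as an engineer would, in place of code of your own. Each camera call takes 0.05 s, during which the arm holds its last target. There are 200 camera calls.

TASK

Take the sprung tongs from their stand and, holding the pin only with the tongs, lift the long plain headless steel pin out of the rack and put it into the bore of the metal nest. Feel it down past the stiff rubber ring until it bottoms on the depth stop hidden somewhere below, and keep a firm push of about 10 N there for a moment without ever forcing it beyond 25 N. Let the pin go, stand the tongs upright in their stand's pocket again, and leave the other pins, the screwdriver and the marker where they are.

Things in the scene. Friction and masses are not known exactly. Their poses are not given: they have to be found in the camera images.
- tongs: Steel sprung tongs, 134 mm tall, 0.1 kg, upright, jaws down, in the stand. Origin: centre of the jaws' underside; z up; their two flat arms (16 mm wide in x, 5 mm thick) stay parallel and close along the tongs' y: 44 mm over the outer faces at rest, sprung apart with 5 N per arm, 9 N at 30 mm. Squeezed to 40 mm they are held firmly with the jaws open; at 30 mm the jaws clasp a 12 mm pin.
- tongs_grip (a point): Where to grip the tongs from above, across both arms: midway between their black grip panels (44 mm tall), 100 mm above the tongs' origin. Axes as the tongs'. 20 to 30 N of grip also holds the pin.
- tongs_shoulder (a point): Middle between the jaws, 14 mm above the tongs' origin. Below this height each jaw is an upright V-groove that centres a round pin; at it each has a shoulder that comes over the pin's top and pushes it down. Before squeezing, lower the open jaws around the pin until this point is 1 to 2 mm above its top. Jaws: 20 mm in x, 44 mm in y when open, the shoulders then 20 mm apart.
- stand: Tongs' stand, fixed: wooden open-topped pocket on a dark base plate 85 x 110 mm. Origin: centre of its underside; z up; pocket inside 32 mm (x) by 56 mm (y), its floor 6 mm and its rim 60 mm above the origin. The tongs stand in it with their origin 6 mm above the stand's, y along y.
- rack: Wooden pin rack, fixed, 60 x 150 x 20 mm, with three 14 mm holes in a row along its y at -46, 0 and +46 mm, 14 mm deep. Origin: centre of its underside. It holds three steel pins in any order.
- pin: The pin to move: plain headless steel dowel, 12 mm diameter, 68 mm long, about 50 g, upright in one of the rack's holes, its origin 6 mm and its top 74 mm above the bench. Origin: centre of its lower end; z along the pin to its top. Of the other two pins one has a 20 mm wide head, the other is only 36 mm long.
- nest: Inspection nest, fixed: aluminium block 60 x 60 x 60 mm with an 8 mm tall flange on each x side (102 mm overall). Origin: centre of its underside; z up.
- nest_mouth (a point): Mouth of the nest's upright bore, 14 mm wide with a 2 mm chamfer, on the block's top. 8 mm down sits a rubber ring that slides down with the pin against 3 N and stays, so the pin does not drop home by itself. Below is a rubber-tipped depth stop (10 N/mm), anywhere 18 to 40 mm down (different each time, not visible, not reported): find it by feel. Seated, the pin stands 28 to 50 mm proud.
- head_pin: Bystander in the rack: 12 mm steel pin with a 20 mm wide, 14 mm tall round head, 68 mm long. Origin: centre of its lower end.
- stub: Bystander in the rack: short plain steel pin, 12 mm diameter, 36 mm long. Origin: centre of its lower end.
- driver: Bystander: screwdriver with yellow handle lying on the bench. Origin: near its middle, on its underside.
- marker: Bystander: black marker pen, 13 mm diameter, 135 mm long, lying on the bench. Origin: middle of its underside.
Things that resemble listed ones, but are neither listed nor needed, are in the scene too. Leave any green or yellow look-alike of the rack alone.

How it is judged:
By the outcome, as a careful person would: the job done as asked, in the order asked, and still so for the second after the job is handed in, with the robot touching nothing.
It also fails if it takes over 58 s, if anything falls off the work surface, if the arm or the gripper's body presses on something with over 40 N, if the wrist force passes 120 N, or if a joint passes its speed limit or range.

## Working session

There is one attempt and no reset: what is moved stays moved. The work goes in short steps, Python scripts to look and compute and a tool call to move; the robot and the scene stay as the last step left them, time stands still between calls to the robot, and variables do not carry over. Pictures are saved under pics/ and viewed, at most 13 in all, crops included, and the job is handed in when it is done.

Besides the shell and the picture viewer there is one more tool, called after "Call:" as a command line: name --argument value ..., lists and objects as JSON in quotes. jog_arm: Moves the arm, as the interface text tells. Its arguments: {"type":"object","properties":{"moves":{"type":"array","items":{"type":"object","properties":{"translation":{"type":"array","items":{"type":"number"}},"twist":{"type":"array","items":{"type":"number"}},"fingers":{"type":"number"}}}},"newtons":{"type":"number"}},"required":["moves"]}

```bash
mkdir -p pics; ls; cat > h.py <<'E'
import numpy as np, cv2
from cell import get_state, get_image, finish_job
def grab(n,f=None):
    d=get_image(n); d['T']=np.array(d['T'])
    if f: cv2.imwrite('pics/'+f,d['img'][:,:,::-1]); np.savez('pics/'+f+'.npz',**d)
    return d
def load(f): return dict(np.load('pics/'+f+'.npz'))
def F(d): return 240/np.tan(np.radians(d['fov_y'])/2)
def ray(d,u,v):
    T=d['T']; r=T[:3,:3]@np.array([(u-d['cx'])/F(d),(v-d['cy'])/F(d),1]); return T[:3,3],r
def onz(d,u,v,z):
    o,r=ray(d,u,v); return o+r*(z-o[2])/r[2]
def proj(d,p):
    T=d['T']; c=T[:3,:3].T@(np.array(p)-T[:3,3]); return c[:2]/c[2]*F(d)+[d['cx'],d['cy']]
E
python3 - <<'E'
from h import *
for n in('scene','top'):
    d=grab(n,n+'0.png'); print(n,d['fov_y'],d['cx'],d['cy'],d['T'].round(3).tolist(),[k for k in d])
print(get_state())
E
```

```text
pics
scene 48.33021214047932 314.7605968335091 245.85089891836898 [[-0.116, 0.659, -0.743, 1.321], [0.993, 0.073, -0.091, 0.273], [-0.006, -0.748, -0.663, 0.865], [0.0, 0.0, 0.0, 1.0]] ['img', 'fov_y', 'cx', 'cy', 'T']
top 48.7907448027378 321.6045043217675 242.98221155201233 [[0.026, -0.998, 0.06, 0.383], [-1.0, -0.025, 0.01, 0.135], [-0.009, -0.06, -0.998, 1.517], [0.0, 0.0, 0.0, 1.0]] ['img', 'fov_y', 'cx', 'cy', 'T']
{'t': 0.1, 'joints': array([ 6.42300239e+01,  1.96323126e+01,  8.73692183e+01,  7.37089665e-04,
        7.30762400e+01, -8.36429069e+00]), 'joint_vel': array([ 0.01657102, -0.05937476, -0.11855629, -0.03377604, -0.02092202,
       -0.06951865]), 'joint_torque': array([ 1.39855274e-03, -4.34453487e+01, -2.46484065e+01, -1.61697376e-04,
        4.79861643e-03,  2.07440968e-05]), 'ee_pos': array([0.15686212, 0.50065759, 0.23071213]), 'ee_rot': array([[-9.54209465e-01,  2.99138657e-01, -6.01207235e-04],
       [ 2.99139187e-01,  9.54208712e-01, -1.21701305e-03],
       [ 2.09621533e-04, -1.34113001e-03, -9.99999079e-01]]), 'ft_force': array([ 1.06002112, -0.03944741,  0.51579082]), 'ft_torque': array([-0.06548691, -0.01355287, -0.04257705]), 'gripper_force': 0.0, 'width': 1.0007604165435042}
```

View pics/top0.png

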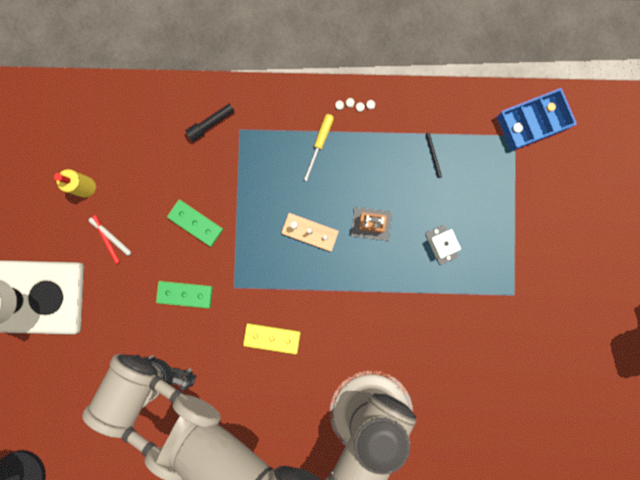

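View pics/scene0.png

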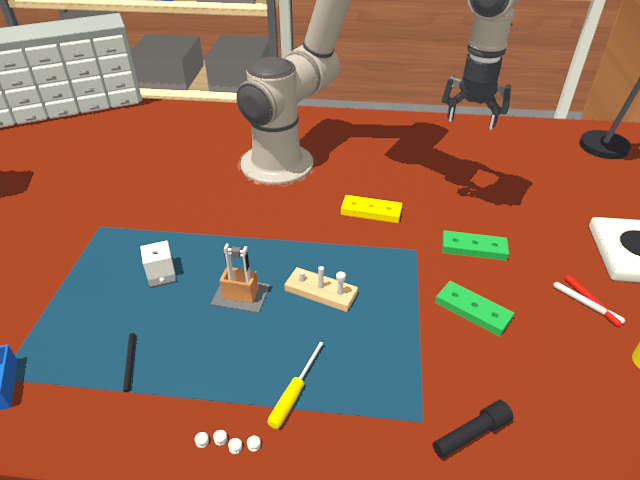

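The top view shows the rack at (310,232), the stand at (372,223) and the nest at (443,244). In the scene view the middle pin, at (321,275), looks like the long one. I'll zoom in on both.

```bash
python3 - <<'E'
from h import *
a=cv2.imread('pics/top0.png')[195:275,270:470]; b=cv2.imread('pics/scene0.png')[225:325,130:370]
cv2.imwrite('pics/c1.png',cv2.resize(a,None,fx=4,fy=4,interpolation=cv2.INTER_CUBIC))
cv2.imwrite('pics/c2.png',cv2.resize(b,None,fx=3.3,fy=3.3,interpolation=cv2.INTER_CUBIC))
d=load('top0.png');s=load('scene0.png')
for nm,u,v,z in(('rack',310,232,.02),('stand',372,223,.0),('nest',446,243.5,.06)): print(nm,onz(d,u,v,z).round(3))
E
```

```text
rack [0.503 0.184 0.02 ]
stand [0.535 0.007 0.   ]
nest [ 0.478 -0.192  0.06 ]
```

View pics/c1.png

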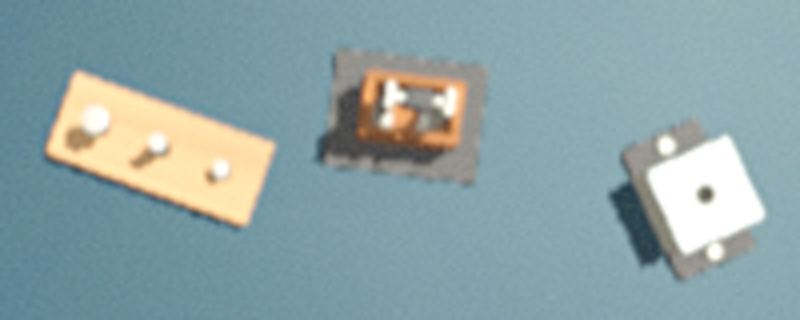

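View pics/c2.png

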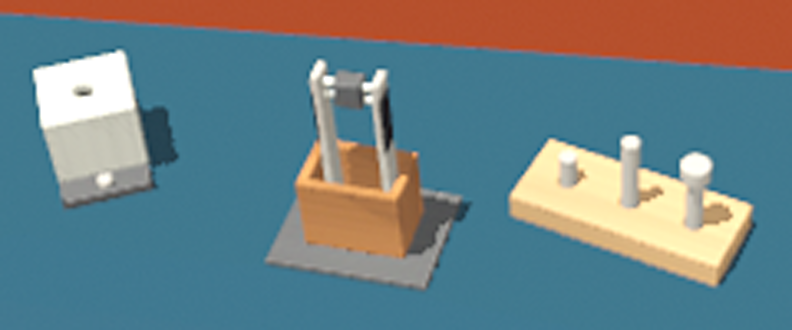

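The close-ups confirm the middle pin is the long plain one: the headed pin is on the +y side and the stub on the -y side. The tongs' arms line up with the pocket's long side. Next I'll measure with masks.

```bash
python3 - <<'E'
from h import *
d=load('top0.png');s=load('scene0.png')
def mask(d,box,lo,hi):
    hsv=cv2.cvtColor(d['img'],cv2.COLOR_RGB2HSV); m=cv2.inRange(hsv,lo,hi); k=np.zeros_like(m); x0,y0,x1,y1=box; k[y0:y1,x0:x1]=m[y0:y1,x0:x1]; return k
def rect(d,m,z):
    c=max(cv2.findContours(m,0,1)[0],key=cv2.contourArea); b=cv2.boxPoints(cv2.minAreaRect(c))
    P=np.array([onz(d,*p,z) for p in b]); e=[P[1]-P[0],P[2]-P[1]]; e=sorted(e,key=np.linalg.norm)
    L=[np.linalg.norm(x)*1e3 for x in e]; l=e[1]; l=l*np.sign(l[1])
    return P.mean(0).round(4),np.round(L,1),'long-axis yaw of y: %.1f'%np.degrees(np.arctan2(-l[0],l[1]))
hs=cv2.cvtColor(d['img'],cv2.COLOR_RGB2HSV)
for n,p in(('wood',(300,237)),('plate',(355,233)),('rim',(362,225)),('nesttop',(440,243)),('flange',(450,262)),('mat',(400,260)),('pin',(309,231))): print(n,hs[p[1],p[0]])
print('rack',rect(d,mask(d,(275,205,345,260),(8,50,120),(22,160,255)),.02))
print('rim',rect(d,mask(d,(345,200,400,250),(3,110,90),(16,255,255)),.06))
print('plate',rect(d,mask(d,(345,200,400,250),(0,0,0),(180,60,140))|mask(d,(345,200,400,250),(0,0,0),(20,255,255)),.003))
print('nest',rect(d,mask(d,(420,220,470,270),(0,0,215),(180,40,255)),.06))
g=cv2.cvtColor(d['img'],cv2.COLOR_RGB2GRAY).astype(float)
def cen(img,box,f):
    x0,y0,x1,y1=box; w=np.clip(f(img[y0:y1,x0:x1]),0,None); yy,xx=np.mgrid[y0:y1,x0:x1]; return (w*xx).sum()/w.sum(),(w*yy).sum()/w.sum()
c=cen(g,(441,238,452,250),lambda a:200-a); print('bore top',c,onz(d,*c,.06).round(4))
gs=cv2.cvtColor(s['img'],cv2.COLOR_RGB2GRAY).astype(float)
c2=cen(gs,(150,248,161,257),lambda a:190-a); print('bore scene',c2,onz(s,*c2,.06).round(4))
c=cen(d['img'][...,2].astype(float),(304,225,314,236),lambda a:a-190);print('pin top',c,onz(d,*c,.073).round(4))
print(s['img'][262:290,312:330,2])
print(d['img'][224:238,302:316,2])
E
```

```text
wood [ 22  76 255]
plate [23 12 87]
rim [ 12 122 130]
nesttop [  0   0 255]
flange [ 96  62 178]
mat [ 95  59 173]
pin [ 30   9 255]
rack (array([0.5032, 0.1865, 0.02  ]), array([ 64.5, 153.2]), 'long-axis yaw of y: -18.6')
rim (array([0.5311, 0.0125, 0.06  ]), array([46.9, 69.8]), 'long-axis yaw of y: -5.0')
plate (array([0.5312, 0.0133, 0.003 ]), array([ 82.7, 107.5]), 'long-axis yaw of y: -5.5')
nest (array([ 0.4736, -0.1946,  0.06  ]), array([63.6, 74.7]), 'long-axis yaw of y: -64.6')
bore top (np.float64(445.9524405506884), np.float64(243.15769712140175)) [ 0.4785 -0.192   0.06  ]
bore scene (np.float64(154.89979550102248), np.float64(252.719836400818)) [ 0.4814 -0.191   0.06  ]
pin top (np.float64(308.95014662756597), np.float64(229.9384164222874)) [0.5044 0.1857 0.073 ]
[[143 143 143 143 144 143 144 143 143 143 143 143 144 143 144 142 144 143]
 [143 143 144 143 143 143 143 143 143 143 143 144 143 144 144 144 144 143]
 [143 143 143 143 144 143 143 142 142 142 143 142 144 143 143 143 143 143]
 [142 143 144 143 143 142 140 138 137 136 138 140 142 143 144 143 143 143]
 [144 144 14
[... 1915 characters left out ...]
0 167 168 167 167 166 166 167 171 171 168 172 171]
 [173 169 170 166 166 168 178 178 176 167 169 168 170 170]
 [174 174 171 172 172 190 212 219 208 181 166 167 168 166]
 [176 174 176 176 181 214 238 243 233 203 175 163 164 167]
 [174 176 181 175 181 216 242 248 245 209 168 163 165 167]
 [177 177 174 168 160 197 237 246 240 197 153 164 169 172]
 [177 176 169 150 122 150 202 216 207 159 140 168 172 173]
 [179 173 153 121  96 100 131 152 144 136 146 172 173 175]
 [158 148 116 100 101  88 112 140 142 151 165 174 176 173]
 [138 107  99  92 105 118 148 170 171 174 176 175 176 178]
 [151 117 105 115 142 155 170 176 178 177 180 176 177 175]
 [170 156 145 154 166 175 174 175 173 177 177 177 175 176]]
```

```bash
cat >> h.py <<'E'
def go(p,yaw=None):
    s=get_state(); R=np.array(s['ee_rot']); t=R.T@(np.array(p)-s['ee_pos'])*100
    y=R[:,1]; w=np.degrees(np.arctan2(-y[0],y[1])); tw=0 if yaw is None else -np.radians((yaw-w+90)%180-90)
    print('yaw %.1f'%w,'trans cm',t.round(2),'twist z',round(tw,3),'rows>=%.1f'%(np.linalg.norm(t)/6.25))
E
python3 - <<'E'
from h import *
s=load('scene0.png')
print('pin scene',onz(s,320.5,267.6,.074).round(4))
m=cv2.inRange(cv2.cvtColor(s['img'],cv2.COLOR_RGB2HSV),(8,60,120),(25,200,255)); m[:, :280]=0;m[:,365:]=0;m[:260]=0;m[315:]=0
c=max(cv2.findContours(m,0,1)[0],key=cv2.contourArea); 
for p in (c[c[:,0,0].argmin(),0],c[c[:,0,0].argmax(),0],c[c[:,0,1].argmin(),0]): print(p,onz(s,*p,.02).round(4))
d=load('top0.png'); print('scene predicted for top pt',proj(s,onz(d,308.95,229.9,.074)),proj(s,[.531,.013,.12]))
go([.531,.013,.2],-5.3)
E
```

```text
pin scene [0.5027 0.1849 0.074 ]
[284 285] [0.5106 0.105  0.02  ]
[357 289] [0.505  0.2654 0.02  ]
[296 267] [0.4511 0.1231 0.02  ]
scene predicted for top pt [320.76417376 268.19295647] [236.29108591 254.61116152]
yaw -17.4 trans cm [-50.29 -35.34   3.11] twist z -0.211 rows>=9.8
```

Call:
jog_arm --moves '[{"translation": [-50.3, -35.3, 3.1], "twist": [0, 0, -0.211], "fingers": 1}, {"translation": [-50.3, -35.3, 3.1], "twist": [0, 0, -0.211], "fingers": 1}, {"translation": [-50.3, -35.3, 3.1], "twist": [0, 0, -0.211], "fingers": 1}, {"translation": [-50.3, -35.3, 3.1], "twist": [0, 0, -0.211], "fingers": 1}, {"translation": [-50.3, -35.3, 3.1], "twist": [0, 0, -0.211], "fingers": 1}, {"translation": [-50.3, -35.3, 3.1], "twist": [0, 0, -0.211], "fingers": 1}, {"translation": [-50.3, -35.3, 3.1], "twist": [0, 0, -0.211], "fingers": 1}, {"translation": [-50.3, -35.3, 3.1], "twist": [0, 0, -0.211], "fingers": 1}, {"translation": [-50.3, -35.3, 3.1], "twist": [0, 0, -0.211], "fingers": 1}, {"translation": [-50.3, -35.3, 3.1], "twist": [0, 0, -0.211], "fingers": 1}, {"translation": [-50.3, -35.3, 3.1], "twist": [0, 0, -0.211], "fingers": 1}, {"translation": [-50.3, -35.3, 3.1], "twist": [0, 0, -0.211], "fingers": 1}]'

```text
t: 1.6
ee_pos: [0.5307, 0.0139, 0.1997]
ee_rot: [[-0.996, 0.093, -0.002], [0.093, 0.996, 0.001], [0.002, 0.0, -1.0]]
ft_force: [-0.7, -0.6, -0.7]
width: 1.002
gripper_force: 0.0
```

```bash
python3 - <<'E'
from h import *
d=grab('scene','s1.png'); go([.531,.013,.086],-5.3)
print(proj(d,get_state()['ee_pos']),proj(d,[.531,.013,.14]))
a=d['img'][190:320,180:300,::-1]; cv2.imwrite('pics/c3.png',cv2.resize(a,None,fx=4.5,fy=4.5,interpolation=cv2.INTER_CUBIC))
E
```

```text
yaw -5.3 trans cm [-0.07 -0.15 11.4 ] twist z 0.0 rows>=1.8
[232.88262029 224.52656996] [235.28165572 247.38355375]
```

View pics/c3.png

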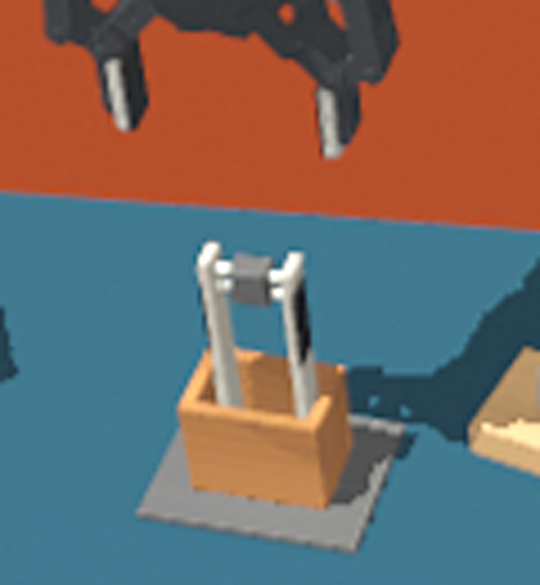

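The tong tops sit midway between the fingers, as predicted (about 235.5, 247). I'll descend and squeeze to about 40 mm.

Call:
jog_arm --moves '[{"translation": [-0.1, -0.1, 6.0], "fingers": 1}, {"translation": [-0.1, -0.1, 11.4], "fingers": 0.6}, {"translation": [-0.1, -0.1, 11.4], "fingers": 0.6}, {"translation": [-0.1, -0.1, 11.4], "fingers": 0.47}, {"translation": [-0.1, -0.1, 11.4], "fingers": 0.47}, {"translation": [-0.1, -0.1, 11.4], "fingers": 0.47}, {"translation": [-0.1, -0.1, 11.4], "fingers": 0.47}]' --newtons 25

```text
invalid input
```

Call:
jog_arm --moves '[{"translation": [-0.1, -0.1, 6.0], "twist": [0, 0, 0], "fingers": 1.0}, {"translation": [-0.1, -0.1, 11.4], "twist": [0, 0, 0], "fingers": 0.6}, {"translation": [-0.1, -0.1, 11.4], "twist": [0, 0, 0], "fingers": 0.6}, {"translation": [-0.1, -0.1, 11.4], "twist": [0, 0, 0], "fingers": 0.47}, {"translation": [-0.1, -0.1, 11.4], "twist": [0, 0, 0], "fingers": 0.47}, {"translation": [-0.1, -0.1, 11.4], "twist": [0, 0, 0], "fingers": 0.47}, {"translation": [-0.1, -0.1, 11.4], "twist": [0, 0, 0], "fingers": 0.47}]' --newtons 25

```text
t: 2.52
ee_pos: [0.5327, 0.0125, 0.0871]
ee_rot: [[-0.996, 0.093, 0.001], [0.093, 0.996, -0.0], [-0.001, 0.0, -1.0]]
ft_force: [-0.3, -0.2, -0.3]
width: 0.47
gripper_force: 5.9
```

```bash
python3 - <<'E'
from h import *
go([.531,.013,.197]); go([.5035,.1853,.175])
E
```

```text
yaw -5.3 trans cm [  0.16   0.03 -10.99] twist z 0 rows>=1.8
yaw -5.3 trans cm [ 4.5  16.93 -8.79] twist z 0 rows>=3.1
```

Call:
jog_arm --moves '[{"translation": [0, 0, -4.0], "twist": [0, 0, 0], "fingers": 0.47}, {"translation": [0, 0, -9.0], "twist": [0, 0, 0], "fingers": 0.47}, {"translation": [1.3, 5.0, -10.0], "twist": [0, 0, 0], "fingers": 0.47}, {"translation": [2.7, 10.0, -10.0], "twist": [0, 0, 0], "fingers": 0.47}, {"translation": [4.0, 15.0, -10.0], "twist": [0, 0, 0], "fingers": 0.47}, {"translation": [4.5, 16.9, -9.0], "twist": [0, 0, 0], "fingers": 0.47}, {"translation": [4.5, 16.9, -9.0], "twist": [0, 0, 0], "fingers": 0.47}, {"translation": [4.5, 16.9, -9.0], "twist": [0, 0, 0], "fingers": 0.47}]'

```text
t: 3.52
ee_pos: [0.5034, 0.184, 0.1762]
ee_rot: [[-0.996, 0.093, -0.0], [0.093, 0.996, -0.001], [0.0, -0.001, -1.0]]
ft_force: [-0.4, -0.8, -1.2]
width: 0.472
gripper_force: 5.9
```

```bash
python3 - <<'E'
from h import *
d=grab('scene','s2.png'); t=grab('top','t2.png'); s=get_state(); print(s['ee_pos'],s['width'],s['gripper_force']); go([.5035,.1853,.1425])
a=d['img'][205:315,265:375,::-1]; cv2.imwrite('pics/c4.png',cv2.resize(a,None,fx=5.4,fy=5.4,interpolation=cv2.INTER_CUBIC))
print('pin top',proj(d,[.5035,.1853,.074]),'jaw origin pred',proj(d,s['ee_pos']-np.array([0,0,.081])))
E
```

```text
[0.50366025 0.18380049 0.17643193] 0.46812239693468083 5.868821293115616
yaw -5.4 trans cm [0.03 0.15 3.39] twist z 0 rows>=0.5
pin top [320.64710836 267.88178531] jaw origin pred [319.94741905 260.5387058 ]
```

View pics/c4.png

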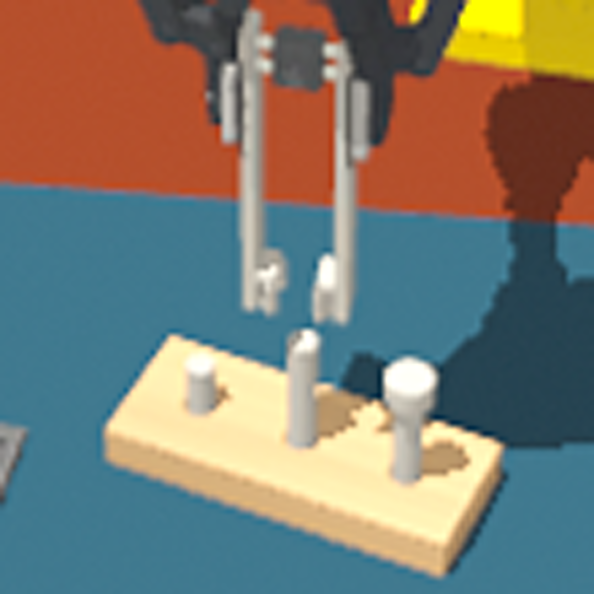

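The jaws look centred over the long pin, within about 1.5 mm in y. I'll lower them, keeping the shoulder about 1.5 mm above the pin's top.

Call:
jog_arm --moves '[{"translation": [0, 0.15, 0], "twist": [0, 0, 0], "fingers": 0.47}, {"translation": [0, 0.15, 1.2], "twist": [0, 0, 0], "fingers": 0.47}, {"translation": [0, 0.15, 2.4], "twist": [0, 0, 0], "fingers": 0.47}, {"translation": [0, 0.15, 3.3], "twist": [0, 0, 0], "fingers": 0.47}, {"translation": [0, 0.15, 3.3], "twist": [0, 0, 0], "fingers": 0.47}, {"translation": [0, 0.15, 3.3], "twist": [0, 0, 0], "fingers": 0.47}]'

```text
t: 4.38
ee_pos: [0.5035, 0.1866, 0.1434]
ee_rot: [[-0.996, 0.093, 0.0], [0.093, 0.996, 0.0], [-0.0, 0.0, -1.0]]
ft_force: [0.6, 0.7, -2.1]
width: 0.473
gripper_force: 5.9
```

```bash
python3 - <<'E'
from h import *
for i in range(3):
    t=grab('top','t3.png') if i==0 else get_image('scene'); s=get_state(); print(s['ee_pos'].round(4),s['ft_force'].round(2))
E
```

```text
[0.5036 0.1866 0.1436] [ 0.2  -0.15  0.44]
[0.5036 0.1866 0.1437] [ 0.22  0.49 -0.96]
[0.5036 0.1866 0.1437] [-0.09 -0.37 -1.42]
```

Call:
jog_arm --moves '[{"translation": [0, 0, 0.1], "twist": [0, 0, 0], "fingers": 0.47}, {"translation": [0, 0, 0.1], "twist": [0, 0, 0], "fingers": 0.47}]'

```text
t: 4.78
ee_pos: [0.5033, 0.1865, 0.1423]
ee_rot: [[-0.996, 0.093, 0.0], [0.093, 0.996, 0.0], [-0.0, 0.0, -1.0]]
ft_force: [0.7, -0.4, -1.3]
width: 0.472
gripper_force: 5.9
```

Call:
jog_arm --moves '[{"translation": [0, -0.1, 0], "twist": [0, 0, 0], "fingers": 0.47}, {"translation": [0, -0.1, 0], "twist": [0, 0, 0], "fingers": 0.38}, {"translation": [0, -0.1, 0], "twist": [0, 0, 0], "fingers": 0.25}, {"translation": [0, -0.1, 0], "twist": [0, 0, 0], "fingers": 0.25}, {"translation": [0, -0.1, 0], "twist": [0, 0, 0], "fingers": 0.25}]' --newtons 28

```text
t: 5.4
ee_pos: [0.5034, 0.1856, 0.1425]
ee_rot: [[-0.996, 0.093, 0.001], [0.093, 0.996, 0.0], [-0.001, 0.0, -1.0]]
ft_force: [-1.2, -0.9, 1.5]
width: 0.316
gripper_force: 27.8
```

Call:
jog_arm --moves '[{"translation": [0, 0, -0.8], "twist": [0, 0, 0], "fingers": 0.25}, {"translation": [0, 0, -2.5], "twist": [0, 0, 0], "fingers": 0.25}, {"translation": [0, 0, -5.5], "twist": [0, 0, 0], "fingers": 0.25}, {"translation": [0, 0, -8.5], "twist": [0, 0, 0], "fingers": 0.25}, {"translation": [0, 0, -9.5], "twist": [0, 0, 0], "fingers": 0.25}, {"translation": [0, 0, -9.5], "twist": [0, 0, 0], "fingers": 0.25}]'

```text
t: 6.15
ee_pos: [0.5032, 0.1855, 0.2373]
ee_rot: [[-0.996, 0.093, 0.0], [0.093, 0.996, 0.0], [-0.0, 0.0, -1.0]]
ft_force: [0.3, -0.8, -2.0]
width: 0.314
gripper_force: 27.8
```

```bash
python3 - <<'E'
from h import *
d=grab('scene','s4.png'); s=get_state(); print(s['ee_pos'],s['width'],s['gripper_force'],s['ft_force']); go([.480,-.1915,.2375])
a=d['img'][165:315,260:380,::-1]; cv2.imwrite('pics/c5.png',cv2.resize(a,None,fx=4,fy=4,interpolation=cv2.INTER_CUBIC))
E
```

```text
[0.50275834 0.18544772 0.23649123] 0.3169434237876082 27.77458906173706 [-0.78928168  0.17701876 -1.90761918]
yaw -5.3 trans cm [ -1.22 -37.74  -0.09] twist z 0 rows>=6.0
```

View pics/c5.png

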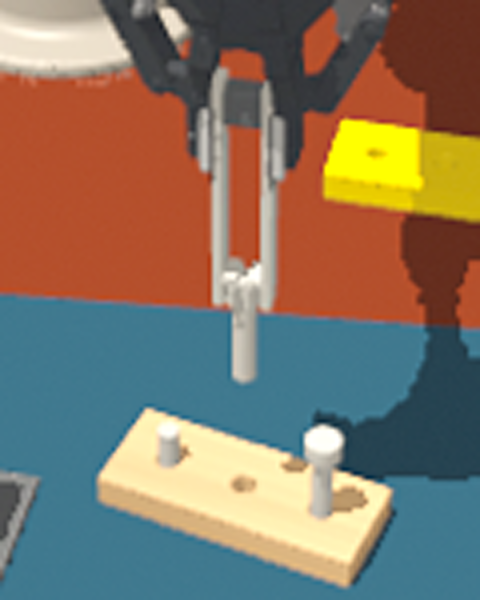

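The pin is held upright and the other pins haven't moved. Next, to the nest.

Call:
jog_arm --moves '[{"translation": [-0.2, -5.0, -0.1], "twist": [0, 0, 0], "fingers": 0.25}, {"translation": [-0.4, -11.0, -0.1], "twist": [0, 0, 0], "fingers": 0.25}, {"translation": [-0.6, -17.0, -0.1], "twist": [0, 0, 0], "fingers": 0.25}, {"translation": [-0.8, -23.0, -0.1], "twist": [0, 0, 0], "fingers": 0.25}, {"translation": [-1.0, -29.0, -0.1], "twist": [0, 0, 0], "fingers": 0.25}, {"translation": [-1.1, -34.0, -0.1], "twist": [0, 0, 0], "fingers": 0.25}, {"translation": [-1.2, -37.0, 0], "twist": [0, 0, 0], "fingers": 0.25}, {"translation": [-1.2, -37.7, 1.5], "twist": [0, 0, 0], "fingers": 0.25}, {"translation": [-1.2, -37.7, 2.4], "twist": [0, 0, 0], "fingers": 0.25}, {"translation": [-1.2, -37.7, 2.4], "twist": [0, 0, 0], "fingers": 0.25}, {"translation": [-1.2, -37.7, 2.4], "twist": [0, 0, 0], "fingers": 0.25}]'

```text
t: 7.58
ee_pos: [0.4805, -0.1899, 0.2134]
ee_rot: [[-0.996, 0.091, 0.0], [0.091, 0.996, 0.0], [-0.0, 0.0, -1.0]]
ft_force: [0.4, 0.6, -1.7]
width: 0.319
gripper_force: 27.9
```

```bash
python3 - <<'E'
from h import *
d=grab('scene','s5.png'); t=grab('top','t5.png'); s=get_state(); p=s['ee_pos']; print(p,s['width'],s['ft_force'])
pe=p-np.array([0,0,.1365]); print('pin end pred scene px',proj(d,pe),'bore px 154.9 252.7')
a=d['img'][165:290,95:215,::-1]; cv2.imwrite('pics/c6.png',cv2.resize(a,None,fx=4.8,fy=4.8,interpolation=cv2.INTER_CUBIC))
E
```

```text
[ 0.48059989 -0.19032723  0.21373968] 0.31431560604346825 [-0.91456343  0.07616864 -1.38598072]
pin end pred scene px [153.73788843 246.75053504] bore px 154.9 252.7
```

View pics/c6.png

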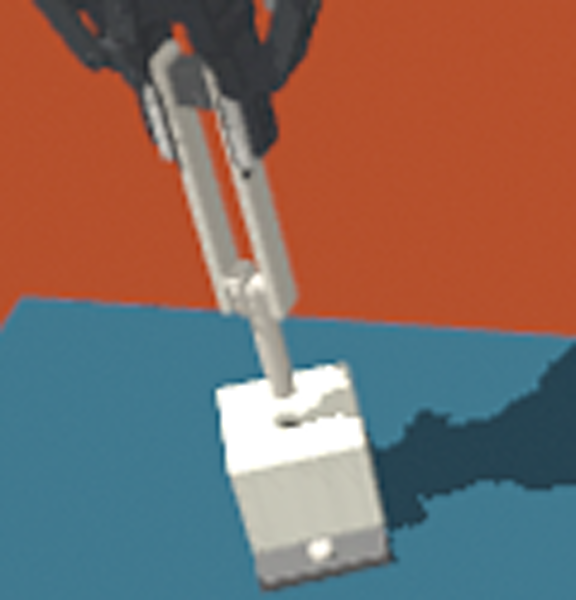

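The pin's end is above and just behind the bore, at crop (284,396) against (288,423), as predicted. I'll go down gently with a small shift.

```bash
python3 - <<'E'
from h import *
go([.4792,-.1912,.196])
d=load('s5.png');a=proj(d,[.4805,-.190,.14]);b=proj(d,[.4805,-.190,.077]);print((b-a)[0]/(b-a)[1])
m=cv2.inRange(load('scene0.png')['img'],(215,215,215),(255,255,255)); m[:,:130]=0;m[:,185:]=0;m[:235]=0;m[275:]=0
q=cv2.approxPolyDP(max(cv2.findContours(m,0,1)[0],key=cv2.contourArea),4,True)[:,0]; P=np.array([onz(d,*p,.06) for p in q]); print(q.tolist(),P.round(4).tolist(),P.mean(0))
E
```

```text
yaw -5.3 trans cm [ 0.13 -0.1   1.77] twist z 0 rows>=0.3
0.27464398927335193
[[167, 242], [140, 246], [143, 263], [169, 257]] [[0.443, -0.1757, 0.06], [0.4632, -0.2325, 0.06], [0.5168, -0.2057, 0.06], [0.4917, -0.155, 0.06]] [ 0.47867048 -0.19221312  0.06      ]
```

Call:
jog_arm --moves '[{"translation": [0.15, -0.15, 0.8], "twist": [0, 0, 0], "fingers": 0.25}, {"translation": [0.15, -0.15, 1.4], "twist": [0, 0, 0], "fingers": 0.25}, {"translation": [0.15, -0.15, 1.7], "twist": [0, 0, 0], "fingers": 0.25}, {"translation": [0.15, -0.15, 2.0], "twist": [0, 0, 0], "fingers": 0.25}, {"translation": [0.15, -0.15, 2.0], "twist": [0, 0, 0], "fingers": 0.25}]'

```text
t: 8.3
ee_pos: [0.4785, -0.1923, 0.193]
ee_rot: [[-0.996, 0.093, -0.0], [0.093, 0.996, 0.0], [0.0, 0.0, -1.0]]
ft_force: [0.0, -0.9, -1.9]
width: 0.316
gripper_force: 27.9
```

No contact at 3.5 mm in, so the pin is inside the mouth. I'll carry on towards the ring.

Call:
jog_arm --moves '[{"translation": [0, 0, 0.3], "twist": [0, 0, 0], "fingers": 0.25}, {"translation": [0, 0, 0.6], "twist": [0, 0, 0], "fingers": 0.25}, {"translation": [0, 0, 0.8], "twist": [0, 0, 0], "fingers": 0.25}, {"translation": [0, 0, 0.8], "twist": [0, 0, 0], "fingers": 0.25}]'

```text
t: 8.8
ee_pos: [0.4786, -0.1924, 0.1853]
ee_rot: [[-0.996, 0.093, 0.0], [0.093, 0.996, -0.0], [-0.0, -0.0, -1.0]]
ft_force: [0.4, -0.9, -0.6]
width: 0.313
gripper_force: 27.9
```

Call:
jog_arm --moves '[{"translation": [0, 0, 0.2], "twist": [0, 0, 0], "fingers": 0.25}, {"translation": [0, 0, 0.4], "twist": [0, 0, 0], "fingers": 0.25}, {"translation": [0, 0, 0.5], "twist": [0, 0, 0], "fingers": 0.25}, {"translation": [0, 0, 0.5], "twist": [0, 0, 0], "fingers": 0.25}]'

```text
t: 9.3
ee_pos: [0.4786, -0.1923, 0.1802]
ee_rot: [[-0.996, 0.093, -0.0], [0.093, 0.996, 0.0], [0.0, 0.0, -1.0]]
ft_force: [0.4, -0.0, 0.4]
width: 0.317
gripper_force: 28.0
```

The ring is dragging at about 2–3 N. From here I'll probe 1.5 mm at a time.

Call:
jog_arm --moves '[{"translation": [0, 0, 0.05], "twist": [0, 0, 0], "fingers": 0.25}, {"translation": [0, 0, 0.1], "twist": [0, 0, 0], "fingers": 0.25}, {"translation": [0, 0, 0.15], "twist": [0, 0, 0], "fingers": 0.25}]'

```text
t: 9.68
ee_pos: [0.4786, -0.1923, 0.1788]
ee_rot: [[-0.996, 0.093, 0.0], [0.093, 0.996, 0.0], [-0.0, 0.0, -1.0]]
ft_force: [0.2, 0.8, 0.1]
width: 0.319
gripper_force: 28.1
```

Call:
jog_arm --moves '[{"translation": [0, 0, 0.05], "twist": [0, 0, 0], "fingers": 0.25}, {"translation": [0, 0, 0.1], "twist": [0, 0, 0], "fingers": 0.25}, {"translation": [0, 0, 0.15], "twist": [0, 0, 0], "fingers": 0.25}]'

```text
t: 10.05
ee_pos: [0.4786, -0.1923, 0.1772]
ee_rot: [[-0.996, 0.093, 0.0], [0.093, 0.996, 0.0], [-0.0, 0.0, -1.0]]
ft_force: [-0.6, 0.2, 1.8]
width: 0.316
gripper_force: 28.1
```

Call:
jog_arm --moves '[{"translation": [0, 0, 0.05], "twist": [0, 0, 0], "fingers": 0.25}, {"translation": [0, 0, 0.1], "twist": [0, 0, 0], "fingers": 0.25}, {"translation": [0, 0, 0.15], "twist": [0, 0, 0], "fingers": 0.25}]'

```text
t: 10.42
ee_pos: [0.4786, -0.1923, 0.1758]
ee_rot: [[-0.996, 0.093, 0.0], [0.093, 0.996, 0.0], [-0.0, 0.0, -1.0]]
ft_force: [0.8, 0.9, 0.7]
width: 0.312
gripper_force: 28.1
```

Call:
jog_arm --moves '[{"translation": [0, 0, 0.05], "twist": [0, 0, 0], "fingers": 0.25}, {"translation": [0, 0, 0.1], "twist": [0, 0, 0], "fingers": 0.25}, {"translation": [0, 0, 0.15], "twist": [0, 0, 0], "fingers": 0.25}]'

```text
t: 10.8
ee_pos: [0.4786, -0.1923, 0.1742]
ee_rot: [[-0.996, 0.093, -0.0], [0.093, 0.996, 0.0], [0.0, 0.0, -1.0]]
ft_force: [0.0, 0.0, 1.4]
width: 0.318
gripper_force: 28.1
```

Call:
jog_arm --moves '[{"translation": [0, 0, 0.05], "twist": [0, 0, 0], "fingers": 0.25}, {"translation": [0, 0, 0.1], "twist": [0, 0, 0], "fingers": 0.25}, {"translation": [0, 0, 0.15], "twist": [0, 0, 0], "fingers": 0.25}]'

```text
t: 11.18
ee_pos: [0.4786, -0.1923, 0.1727]
ee_rot: [[-0.996, 0.093, 0.0], [0.093, 0.996, 0.0], [0.0, 0.0, -1.0]]
ft_force: [-0.1, -0.0, 1.2]
width: 0.312
gripper_force: 28.1
```

Call:
jog_arm --moves '[{"translation": [0, 0, 0.05], "twist": [0, 0, 0], "fingers": 0.25}, {"translation": [0, 0, 0.1], "twist": [0, 0, 0], "fingers": 0.25}, {"translation": [0, 0, 0.15], "twist": [0, 0, 0], "fingers": 0.25}]'

```text
t: 11.55
ee_pos: [0.4786, -0.1923, 0.1712]
ee_rot: [[-0.996, 0.093, 0.0], [0.093, 0.996, 0.0], [-0.0, 0.0, -1.0]]
ft_force: [1.0, -0.4, 0.6]
width: 0.317
gripper_force: 28.1
```

Call:
jog_arm --moves '[{"translation": [0, 0, 0.05], "twist": [0, 0, 0], "fingers": 0.25}, {"translation": [0, 0, 0.1], "twist": [0, 0, 0], "fingers": 0.25}, {"translation": [0, 0, 0.15], "twist": [0, 0, 0], "fingers": 0.25}]'

```text
t: 11.92
ee_pos: [0.4786, -0.1923, 0.1698]
ee_rot: [[-0.996, 0.093, 0.0], [0.093, 0.996, 0.0], [-0.0, 0.0, -1.0]]
ft_force: [0.4, 0.3, 0.7]
width: 0.316
gripper_force: 28.1
```

Call:
jog_arm --moves '[{"translation": [0, 0, 0.05], "twist": [0, 0, 0], "fingers": 0.25}, {"translation": [0, 0, 0.1], "twist": [0, 0, 0], "fingers": 0.25}, {"translation": [0, 0, 0.15], "twist": [0, 0, 0], "fingers": 0.25}]'

```text
t: 12.3
ee_pos: [0.4786, -0.1923, 0.1682]
ee_rot: [[-0.996, 0.093, 0.0], [0.093, 0.996, 0.0], [-0.0, 0.0, -1.0]]
ft_force: [0.0, 0.2, 1.4]
width: 0.315
gripper_force: 28.1
```

Call:
jog_arm --moves '[{"translation": [0, 0, 0.05], "twist": [0, 0, 0], "fingers": 0.25}, {"translation": [0, 0, 0.1], "twist": [0, 0, 0], "fingers": 0.25}, {"translation": [0, 0, 0.15], "twist": [0, 0, 0], "fingers": 0.25}]'

```text
t: 12.68
ee_pos: [0.4786, -0.1923, 0.1667]
ee_rot: [[-0.996, 0.093, 0.0], [0.093, 0.996, 0.0], [-0.0, 0.0, -1.0]]
ft_force: [-0.5, -0.9, -0.0]
width: 0.315
gripper_force: 28.1
```

Call:
jog_arm --moves '[{"translation": [0, 0, 0.05], "twist": [0, 0, 0], "fingers": 0.25}, {"translation": [0, 0, 0.1], "twist": [0, 0, 0], "fingers": 0.25}, {"translation": [0, 0, 0.15], "twist": [0, 0, 0], "fingers": 0.25}]'

```text
t: 13.05
ee_pos: [0.4786, -0.1923, 0.1652]
ee_rot: [[-0.996, 0.093, 0.0], [0.093, 0.996, 0.0], [-0.0, 0.0, -1.0]]
ft_force: [-0.4, -0.3, 1.9]
width: 0.314
gripper_force: 28.1
```

Call:
jog_arm --moves '[{"translation": [0, 0, 0.05], "twist": [0, 0, 0], "fingers": 0.25}, {"translation": [0, 0, 0.1], "twist": [0, 0, 0], "fingers": 0.25}, {"translation": [0, 0, 0.15], "twist": [0, 0, 0], "fingers": 0.25}]'

```text
t: 13.42
ee_pos: [0.4786, -0.1923, 0.1637]
ee_rot: [[-0.996, 0.093, 0.0], [0.093, 0.996, 0.0], [-0.0, 0.0, -1.0]]
ft_force: [0.2, -0.9, 1.2]
width: 0.314
gripper_force: 28.1
```

Call:
jog_arm --moves '[{"translation": [0, 0, 0.05], "twist": [0, 0, 0], "fingers": 0.25}, {"translation": [0, 0, 0.1], "twist": [0, 0, 0], "fingers": 0.25}, {"translation": [0, 0, 0.15], "twist": [0, 0, 0], "fingers": 0.25}]'

```text
t: 13.8
ee_pos: [0.4786, -0.1923, 0.1622]
ee_rot: [[-0.996, 0.093, 0.0], [0.093, 0.996, 0.0], [0.0, 0.0, -1.0]]
ft_force: [0.7, -0.0, 1.5]
width: 0.314
gripper_force: 28.1
```

Call:
jog_arm --moves '[{"translation": [0, 0, 0.05], "twist": [0, 0, 0], "fingers": 0.25}, {"translation": [0, 0, 0.1], "twist": [0, 0, 0], "fingers": 0.25}, {"translation": [0, 0, 0.15], "twist": [0, 0, 0], "fingers": 0.25}]'

```text
t: 14.18
ee_pos: [0.4786, -0.1923, 0.1607]
ee_rot: [[-0.996, 0.093, 0.0], [0.093, 0.996, 0.0], [0.0, 0.0, -1.0]]
ft_force: [1.0, -1.1, 1.1]
width: 0.318
gripper_force: 28.1
```

Call:
jog_arm --moves '[{"translation": [0, 0, 0.05], "twist": [0, 0, 0], "fingers": 0.25}, {"translation": [0, 0, 0.1], "twist": [0, 0, 0], "fingers": 0.25}, {"translation": [0, 0, 0.15], "twist": [0, 0, 0], "fingers": 0.25}]'

```text
t: 14.55
ee_pos: [0.4787, -0.1923, 0.1594]
ee_rot: [[-0.996, 0.093, 0.0], [0.093, 0.996, -0.0], [-0.0, 0.0, -1.0]]
ft_force: [-1.6, 0.1, 3.8]
width: 0.312
gripper_force: 28.3
```

Contact is starting. I'll use finer steps now.

Call:
jog_arm --moves '[{"translation": [0, 0, 0.04], "twist": [0, 0, 0], "fingers": 0.25}, {"translation": [0, 0, 0.04], "twist": [0, 0, 0], "fingers": 0.25}]'

```text
t: 14.8
ee_pos: [0.4788, -0.1924, 0.1592]
ee_rot: [[-0.996, 0.093, 0.001], [0.093, 0.996, -0.0], [-0.001, -0.0, -1.0]]
ft_force: [-0.4, -0.6, 5.2]
width: 0.312
gripper_force: 28.4
```

Call:
jog_arm --moves '[{"translation": [0, 0, 0.05], "twist": [0, 0, 0], "fingers": 0.25}, {"translation": [0, 0, 0.05], "twist": [0, 0, 0], "fingers": 0.25}]'

```text
t: 15.05
ee_pos: [0.4788, -0.1924, 0.1589]
ee_rot: [[-0.996, 0.093, 0.001], [0.093, 0.996, -0.0], [-0.001, -0.0, -1.0]]
ft_force: [-0.2, 0.2, 6.4]
width: 0.316
gripper_force: 28.5
```

Call:
jog_arm --moves '[{"translation": [0, 0, 0.05], "twist": [0, 0, 0], "fingers": 0.25}, {"translation": [0, 0, 0.05], "twist": [0, 0, 0], "fingers": 0.25}]'

```text
t: 15.3
ee_pos: [0.479, -0.1925, 0.1587]
ee_rot: [[-0.996, 0.093, 0.001], [0.093, 0.996, -0.001], [-0.001, -0.0, -1.0]]
ft_force: [0.2, -0.3, 8.6]
width: 0.312
gripper_force: 28.6
```

Call:
jog_arm --moves '[{"translation": [0, 0, 0.06], "twist": [0, 0, 0], "fingers": 0.25}, {"translation": [0, 0, 0.06], "twist": [0, 0, 0], "fingers": 0.25}, {"translation": [0, 0, 0.06], "twist": [0, 0, 0], "fingers": 0.25}]'

```text
t: 15.68
ee_pos: [0.479, -0.1925, 0.1584]
ee_rot: [[-0.996, 0.093, 0.002], [0.093, 0.996, -0.001], [-0.002, -0.001, -1.0]]
ft_force: [-1.6, 0.7, 11.5]
width: 0.313
gripper_force: 28.8
```

The wrist reads about 11.5 N, so net of the ring and the weight roughly 10 N is on the stop. I'll hold it there.

Call:
jog_arm --moves '[{"translation": [0, 0, 0], "twist": [0, 0, 0], "fingers": 0.25}, {"translation": [0, 0, 0], "twist": [0, 0, 0], "fingers": 0.25}, {"translation": [0, 0, 0], "twist": [0, 0, 0], "fingers": 0.25}, {"translation": [0, 0, 0], "twist": [0, 0, 0], "fingers": 0.25}, {"translation": [0, 0, 0], "twist": [0, 0, 0], "fingers": 0.25}, {"translation": [0, 0, 0], "twist": [0, 0, 0], "fingers": 0.25}, {"translation": [0, 0, 0], "twist": [0, 0, 0], "fingers": 0.25}, {"translation": [0, 0, 0], "twist": [0, 0, 0], "fingers": 0.25}]'

```text
t: 16.68
ee_pos: [0.479, -0.1925, 0.1584]
ee_rot: [[-0.996, 0.093, 0.002], [0.093, 0.996, -0.001], [-0.002, -0.001, -1.0]]
ft_force: [-1.2, 0.7, 10.8]
width: 0.314
gripper_force: 28.8
```

Call:
jog_arm --moves '[{"translation": [0, 0, 0], "twist": [0, 0, 0], "fingers": 0.4}, {"translation": [0, 0, 0], "twist": [0, 0, 0], "fingers": 0.47}, {"translation": [0, 0, 0], "twist": [0, 0, 0], "fingers": 0.47}, {"translation": [0, 0, 0], "twist": [0, 0, 0], "fingers": 0.47}, {"translation": [0, 0, -0.3], "twist": [0, 0, 0], "fingers": 0.47}, {"translation": [0, 0, -1.0], "twist": [0, 0, 0], "fingers": 0.47}, {"translation": [0, 0, -3.0], "twist": [0, 0, 0], "fingers": 0.47}, {"translation": [0, 0, -5.5], "twist": [0, 0, 0], "fingers": 0.47}, {"translation": [0, 0, -7.5], "twist": [0, 0, 0], "fingers": 0.47}, {"translation": [0, 0, -7.5], "twist": [0, 0, 0], "fingers": 0.47}]'

```text
t: 17.92
ee_pos: [0.4794, -0.1928, 0.2341]
ee_rot: [[-0.996, 0.093, 0.004], [0.093, 0.996, -0.002], [-0.004, -0.002, -1.0]]
ft_force: [0.7, -0.3, -1.0]
width: 0.472
gripper_force: 5.9
```

```bash
python3 - <<'E'
from h import *
d=grab('scene','s6.png'); s=get_state(); print(s['ee_pos'],s['width'],s['gripper_force'],s['ft_force']); go([.5325,.0125,.2],-5.3)
a=d['img'][165:290,95:215,::-1]; cv2.imwrite('pics/c7.png',cv2.resize(a,None,fx=4.8,fy=4.8,interpolation=cv2.INTER_CUBIC))
E
```

```text
[ 0.47873839 -0.19237406  0.23271428] 0.467458033781967 5.921222493052483 [-0.56253155 -0.11512594 -0.938942  ]
yaw -5.3 trans cm [-3.45 20.9   3.26] twist z -0.0 rows>=3.4
```

View pics/c7.png

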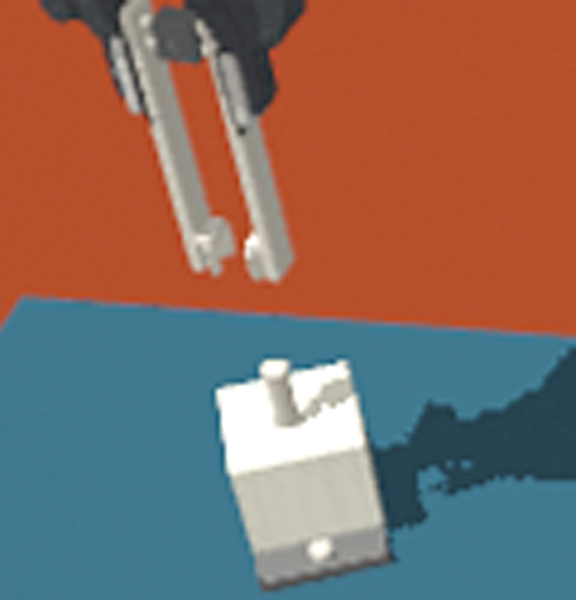

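The pin stands seated in the bore, about 30 mm proud at crop (275,370), and the tongs are free of it. Now back to the stand.

Call:
jog_arm --moves '[{"translation": [-0.8, 5.0, 1.0], "twist": [0, 0, 0], "fingers": 0.47}, {"translation": [-1.6, 10.0, 2.0], "twist": [0, 0, 0], "fingers": 0.47}, {"translation": [-2.5, 15.0, 3.3], "twist": [0, 0, 0], "fingers": 0.47}, {"translation": [-3.2, 19.5, 3.3], "twist": [0, 0, 0], "fingers": 0.47}, {"translation": [-3.45, 20.9, 3.3], "twist": [0, 0, 0], "fingers": 0.47}, {"translation": [-3.45, 20.9, 3.3], "twist": [0, 0, 0], "fingers": 0.47}, {"translation": [-3.45, 20.9, 3.3], "twist": [0, 0, 0], "fingers": 0.47}, {"translation": [-3.45, 20.9, 3.3], "twist": [0, 0, 0], "fingers": 0.47}]'

```text
t: 18.98
ee_pos: [0.5321, 0.0114, 0.1993]
ee_rot: [[-0.996, 0.094, -0.0], [0.094, 0.996, -0.0], [0.0, -0.0, -1.0]]
ft_force: [-0.3, 0.3, -0.7]
width: 0.471
gripper_force: 5.9
```

```bash
python3 - <<'E'
from h import *
d=grab('scene','s7.png'); s=get_state(); print(s['ee_pos'],s['width'],s['gripper_force'],s['ft_force']); go([.5325,.0125,.09],-5.3)
print(proj(d,[.5325,.0125,.06]),proj(d,s['ee_pos']-[0,0,.081]))
a=d['img'][175:305,185:295,::-1]; cv2.imwrite('pics/c8.png',cv2.resize(a,None,fx=4.5,fy=4.5,interpolation=cv2.INTER_CUBIC))
E
```

```text
[0.53219771 0.011471   0.19936202] 0.4669740324555354 5.915989726781845 [-0.33434408 -0.84185944 -1.81637299]
yaw -5.4 trans cm [-0.02  0.11 10.94] twist z -0.002 rows>=1.7
[238.79429689 275.76152386] [235.51680421 255.53010634]
```

View pics/c8.png

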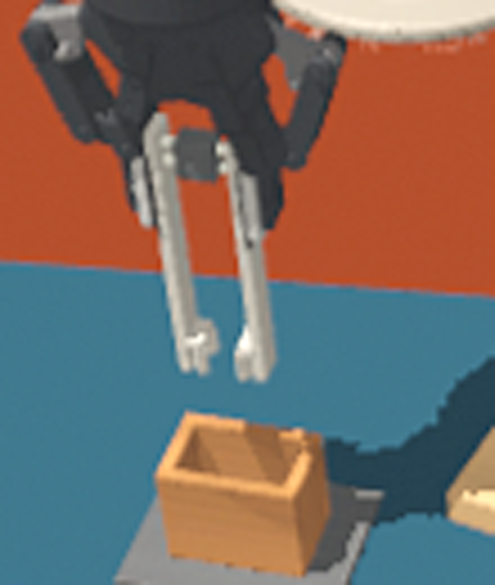

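The pocket's centre, at crop (242,454), matches the prediction (244,456), and the tongs hang over it. I'll lower them.

Call:
jog_arm --moves '[{"translation": [0, 0.1, 2.5], "twist": [0, 0, 0], "fingers": 0.47}, {"translation": [0, 0.1, 5.5], "twist": [0, 0, 0], "fingers": 0.47}, {"translation": [0, 0.1, 8.5], "twist": [0, 0, 0], "fingers": 0.47}, {"translation": [0, 0.1, 10.4], "twist": [0, 0, 0], "fingers": 0.47}, {"translation": [0, 0.1, 10.9], "twist": [0, 0, 0], "fingers": 0.47}, {"translation": [0, 0.1, 10.9], "twist": [0, 0, 0], "fingers": 0.47}, {"translation": [0, 0.1, 10.9], "twist": [0, 0, 0], "fingers": 0.47}]'

```text
t: 19.9
ee_pos: [0.533, 0.0134, 0.0913]
ee_rot: [[-0.996, 0.093, 0.002], [0.093, 0.996, -0.0], [-0.002, 0.0, -1.0]]
ft_force: [-0.0, 0.2, -1.3]
width: 0.468
gripper_force: 5.9
```

Call:
jog_arm --moves '[{"translation": [0, 0, 0.2], "twist": [0, 0, 0], "fingers": 0.47}, {"translation": [0, 0, 0.35], "twist": [0, 0, 0], "fingers": 0.47}, {"translation": [0, 0, 0.35], "twist": [0, 0, 0], "fingers": 0.47}]'

```text
t: 20.27
ee_pos: [0.5326, 0.0136, 0.087]
ee_rot: [[-0.996, 0.093, 0.001], [0.093, 0.996, 0.0], [-0.001, 0.0, -1.0]]
ft_force: [-1.0, 1.2, 1.9]
width: 0.469
gripper_force: 5.9
```

The tongs are touching the floor, at the same height as at pickup. I'll open gradually and retreat straight up.

Call:
jog_arm --moves '[{"translation": [0, 0, 0], "twist": [0, 0, 0], "fingers": 0.52}, {"translation": [0, 0, 0], "twist": [0, 0, 0], "fingers": 0.6}, {"translation": [0, 0, 0], "twist": [0, 0, 0], "fingers": 0.8}, {"translation": [0, 0, 0], "twist": [0, 0, 0], "fingers": 0.9}, {"translation": [0, 0, 0], "twist": [0, 0, 0], "fingers": 0.9}, {"translation": [0, 0, -2.0], "twist": [0, 0, 0], "fingers": 0.9}, {"translation": [0, 0, -6.0], "twist": [0, 0, 0], "fingers": 0.9}, {"translation": [0, 0, -11.0], "twist": [0, 0, 0], "fingers": 0.9}, {"translation": [0, 0, -14.0], "twist": [0, 0, 0], "fingers": 0.9}, {"translation": [0, 0, -14.0], "twist": [0, 0, 0], "fingers": 0.9}, {"translation": [0, 0, -14.0], "twist": [0, 0, 0], "fingers": 0.9}]'

```text
t: 21.65
ee_pos: [0.5318, 0.0136, 0.2258]
ee_rot: [[-0.996, 0.093, -0.002], [0.093, 0.996, 0.0], [0.002, 0.0, -1.0]]
ft_force: [0.2, -0.3, 0.0]
width: 0.901
gripper_force: 0.0
```

```bash
python3 - <<'E'
from h import *
d=grab('scene','s8.png'); s=get_state(); print(s['ee_pos'],s['width'],s['joint_vel'].round(2))
E
```

```text
[0.53163964 0.0136606  0.22540519] 0.8961666765019632 [0.02 0.49 0.15 0.03 0.17 0.04]
```

View pics/s8.png

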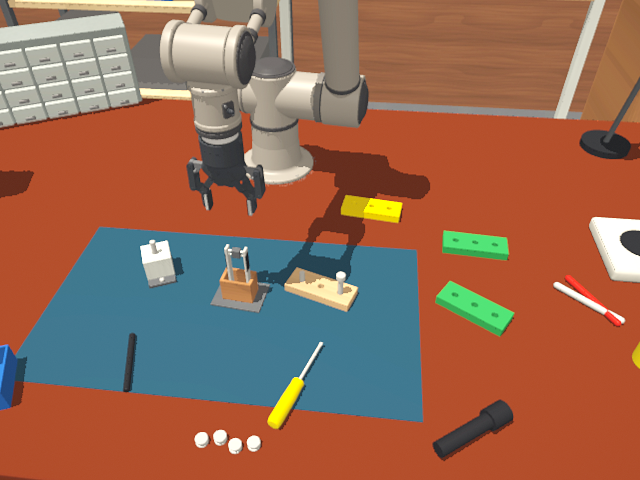

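The tongs stand upright in the stand (237,265), the pin is in the nest (153,245), and everything else is where it was. I'm handing in.

```bash
python3 -c "from h import *; print(finish_job())"
```

```text
the job is handed in; nothing more can be done
None
```

The pin is in the nest's bore, resting on the depth stop after about 10 N was held on it for 1 s (highest wrist reading 11.5 N). The tongs are upright in their stand, nothing else was moved, and the job was handed in at about 22 s.

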